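Load the label-tape post in order

ROBOT

A 6-joint arm with a two-finger parallel gripper is mounted at the origin on a cart in front of the work surface, level with it; the furniture and walls round the work are solid. World frame = base frame: x ahead of the robot, y to its left, z up, the work surface at z = 0. Lengths are in m, angles in rad, forces in N, time in s.
With the tool pointing down it reaches from about 0.35 to 0.975 m from the base axis. Payload 4.9 kg.
Tool frame: the origin (TCP) lies on the front face of the gripper's body, between the roots of the fingers; the fingertips stand ctrl.finger_overhang ahead of it and the grasp point (between the pads) lies 54 mm ahead of it (ctrl.finger_overhang is the distance from the TCP to the fingertips, in m); z points along the fingers, y is the line along which they close (so a half turn about z gives the same grasp; the last joint's range is limited). The gripper opens to 85 mm and grips with 20 to 120 N. Pads are 22 mm wide; open, the fingers measure 114 mm over their backs; the gripper's body (76 mm by 85 mm) begins 54 mm behind the grasp point. The pads swing forward as they close: fully open they stand 13 mm farther back than shut.
Start: joints at [-1.304, 0.053, 1.613, -0, 1.476, -0.119], TCP at [0.235, -0.579, 0.304] pointing down, gripper open.
Joint ranges: [-3.01, 3.01], [-1.01, 2.22], [0.06, 2.58], [-1.02, 4.17], [0.09, 2.62], [-3.14, 3.14]. Speed limits (rad/s): [2.57, 2.57, 3.14, 3.14, 3.14, 3.14].

INTERFACE

Orientations are given as a rotation vector (axis times angle).
In Python, from station import ctrl, vision gives the robot as it stands. The module is installed in compiled form; this text tells all that it offers.
- The arm moves only by the tool drive_tool, never from a script. Its argument "rows" is a list of rows, each a list of 2 entries, a list of its own where there are three numbers: the shift along the tool's x, y, z in m, then the turn about the tool's z in rad. A call has 1 to 10 rows; each row shifts and turns the commanded pose from where the row before left it, along the tool's axes as they then stand; what a row does not reach is not made up. A row lasts 1/10 s, in which the tool goes at most 50 mm and 8.59 degrees, less where a joint would pass 70% of its speed; a pose out of reach is approached as far as the arm can. A call with a gripper value outside its range is refused whole. "jaw" is the closure, from 0 (fully open) to 1 (shut), set as the call begins (left out, the last holds). The fingers move at their own pace and stop on an object; "grip_force" is the grip in N (left out, the last holds). Time passes only in rows, so rows that do not move let the fingers close. It gives the time, the measured TCP pose, the force, the opening and the grip force at its end, in the units of the state.
- ctrl.get_obs(): the state, without advancing time (a new reading comes with each control period).
- vision.get_image(name): name is "scene" or "top" or "wrist"; returns a dict with "image" (420x560x3 uint8, blue, green, red), "vertical_fov" (degrees; the focal length in pixels is half the picture's height over the tangent of half this angle, whatever the lens; pixels are square), "cx", "cy" (the principal point, pixels), "R" (3x3) and "t" (3): a world point X has camera coordinates R X + t. Camera axes: x right, y down, z forward; pixel columns grow to the right and rows downward; lengths in m; the calibration is good to about 2 mm. A picture is of the moment at which its call begins. There is no depth.
- ctrl.finish_job(): hands the job in; it is judged then, once.
The state is a dict: "t": time; "q": joint angles; "dq": joint speeds; "effort": joint torques, N m; "tool_pos": TCP position; "tool_rot": TCP orientation; "contact_force": force on the tool from outside, world axes, zero at the start; "wrist_torque": the same for the moment, N m; "opening": finger opening in m; "grip_force": force on a finger pad.
Only numpy, scipy, OpenCV 4.12 (cv2) and the standard library are available. Lean on these libraries where they do the work, as an engineer would, in place of code of your own. Each camera call takes 0.05 s, during which the arm holds its last target. There are 200 camera calls.

TASK

Load the tape post for today's labelling: slide the blue tape roll down the upright post until it lies flat on the base, then slide the red tape roll down the post until it lies flat on the blue one. Let go of both, and leave the green roll, the yellow roll and the small bottle where they stand.

Things in the scene. Friction and masses are not known exactly. Their poses are not given: they have to be found in the camera images.
- tape_post: tape post, fixed to the worktop: a round dark steel base, 86 mm across, its top face 10 mm above the worktop, with one slim upright steel post of 12 mm diameter in its middle, whose domed tip is 64 mm above the worktop (54 mm above the base). Origin: centre of the base's underside, on the worktop; z up along the post
- blue_roll: loose roll of blue tape on a white core, lying flat on the worktop at the start: outer diameter 56 mm, 20 mm tall, round through-bore of 32 mm, about 50 g. Origin: the middle of the roll (10 mm above its underside); z along the bore. Round, so it may be gripped across its outside at any yaw
- red_roll: loose roll of red tape, same size and shape as the blue one (outer diameter 56 mm, 20 mm tall, bore 32 mm), lying flat on the worktop at the start; origin in its middle, z along the bore
- green_roll: loose roll of green tape, same size and shape, a bystander lying flat on the worktop; origin in its middle, z along the bore
- yellow_roll: bystander: loose roll of yellow tape, 62 mm across, 18 mm tall, lying flat on the worktop; origin at the centre of its underside
- reagent_bottle: bystander: small clear reagent bottle with a white screw cap, 34 mm across, 68 mm tall, standing on the worktop; origin at the centre of its underside
Mind the look-alikes: they are no part of the job. What is meant by the blue_roll is not black, and is the larger of those in its own colour.

How it is judged:
By the outcome, as a careful person would: the job done as asked, in the order asked, and still so for the second after the job is handed in, with the robot touching nothing.
It also fails if it takes over 54 s, if anything falls off the work surface, if the arm or the gripper's body presses on something with over 40 N, if the wrist force passes 120 N, or if a joint passes its speed limit or range.

## Working session

There is one attempt and no reset: what is moved stays moved. The work goes in short steps, Python scripts to look and compute and a tool call to move; the robot and the scene stay as the last step left them, time stands still between calls to the robot, and variables do not carry over. Pictures are saved under pics/ and viewed, at most 10 in all, crops included, and the job is handed in when it is done.

Besides the shell and the picture viewer there is one more tool, called after "Request:" by a JSON object that holds its "op" and its "data", one argument or row to a line. drive_tool: Moves the arm, as the interface text tells. Its arguments: {"type":"object","properties":{"rows":{"type":"array","items":{"type":"array"}},"jaw":{"type":"number"},"grip_force":{"type":"number"}},"required":["rows"]}

```bash
mkdir -p pics; python3 - <<'E'
from station import ctrl, vision
import cv2,numpy as np
o=ctrl.get_obs(); print(o, ctrl.finger_overhang)
for n in("top","scene"):
    d=vision.get_image(n); cv2.imwrite(f"pics/{n}0.png",d["image"]); print(n,d["vertical_fov"],d["cx"],d["cy"],d["R"],d["t"])
E
```

```text
{'t': 0.0, 'q': array([-1.30396555e+00,  5.33241715e-02,  1.61429199e+00,  2.41616545e-05,
        1.47599579e+00, -1.18982388e-01]), 'dq': array([-0.00174381, -0.00110704,  0.00078255,  0.0002143 ,  0.00054122,
       -0.00028203]), 'effort': array([-1.04163182e-04, -3.93679941e+01, -3.70176065e+01, -1.75340506e-04,
        6.97853859e-03,  4.52430243e-06]), 'tool_pos': array([ 0.2350846 , -0.57859071,  0.30268434]), 'tool_rot': array([-3.08134225e+00, -6.01892200e-01,  1.96465147e-04]), 'contact_force': array([ 0.47771448, -0.61198397, -0.2581034 ]), 'wrist_torque': array([ 0.02335955,  0.02031106, -0.02598024]), 'grip_force': 0.0, 'opening': 0.08545238718698343} 0.0726
top 57.5581684144254 276.9043347623761 209.15596534423398 [[-0.01596288 -0.99898854 -0.04203681]
 [-0.99824659  0.01831951 -0.05628616]
 [ 0.05699932  0.04106461 -0.99752934]] [-0.13772459  0.52646431  0.88860498]
scene 48.20035653468064 276.5851059304717 217.8536569135004 [[-0.74345199 -0.66856746 -0.01722497]
 [-0.29839038  0.35464207 -0.88611071]
 [ 0.59853348 -0.653641   -0.46315345]] [0.28430295 0.24016212 0.83280702]
```

View pics/top0.png

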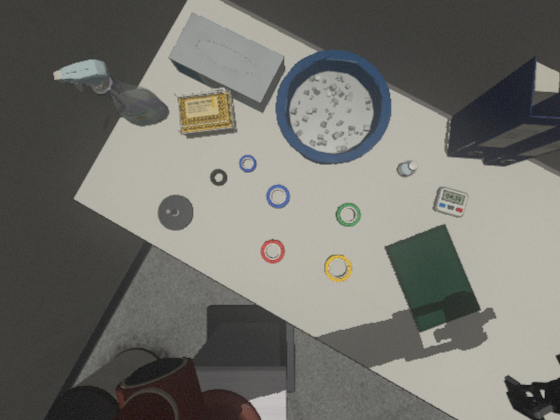

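View pics/scene0.png

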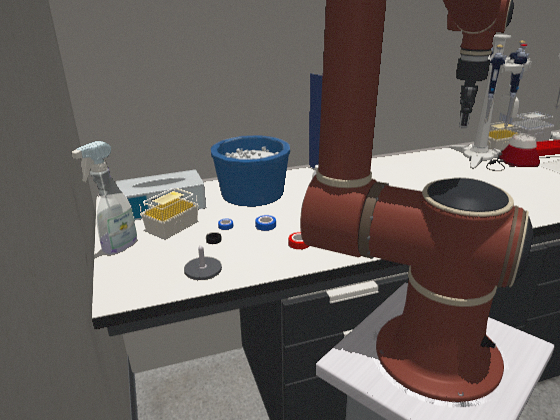

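The top view shows the post base at (175,212), with its tip near (176,211). The large blue roll is at (278,196), with a small blue look-alike at (248,163) and a black one at (219,177). Red is at (273,251), green at (348,214) and yellow at (339,268). The bottle is at (407,168).

```bash
cat > h.py <<'E'
from station import ctrl, vision
import cv2,numpy as np
def ray(d,u,v,z):
    f=210/np.tan(np.radians(d["vertical_fov"]/2)); R=np.array(d["R"]);t=np.array(d["t"])
    c=-R.T@t; w=R.T@np.array([(u-d["cx"])/f,(v-d["cy"])/f,1]); return c+w*(z-c[2])/w[2]
def proj(d,X):
    f=210/np.tan(np.radians(d["vertical_fov"]/2)); p=np.array(d["R"])@X+d["t"]; return f*p[0]/p[2]+d["cx"],f*p[1]/p[2]+d["cy"]
E
python3 - <<'E'
from h import *
d=vision.get_image("top");im=d["image"]
hsv=cv2.cvtColor(im,cv2.COLOR_BGR2HSV)
for n,lo,hi,c in(("blue",(105,120,60),(130,255,255),(278,196)),("red",(0,150,80),(8,255,255),(273,251)),("green",(45,120,40),(85,255,255),(348,214)),("yellow",(18,120,60),(35,255,255),(339,268)),("smallblue",(105,120,60),(130,255,255),(248,163))):
    m=cv2.inRange(hsv,lo,hi)
    if n=="red": m|=cv2.inRange(hsv,(172,150,80),(180,255,255))
    k=np.zeros_like(m);cv2.circle(k,c,16,255,-1);m&=k
    pts=cv2.findNonZero(m); (u,v),r=cv2.minEnclosingCircle(pts)
    print(n,u,v,r,ray(d,u,v,.012).round(4), "diam",2*r*ray(d,u+1,v,.01)[1]-2*r*ray(d,u,v,.01)[1])
crop=im[130:290,130:330]
cv2.imwrite("pics/c1.png",cv2.resize(crop,None,fx=4,fy=3.75,interpolation=cv2.INTER_CUBIC)[:600])
p=ray(d,175,212,.01);print("base",p, "tip at", proj(d,np.array([p[0],p[1],.064])))
E
```

```text
blue 277.62408447265625 195.6642303466797 10.899041175842285 [ 0.5559 -0.149   0.012 ] diam -0.05158001656615596
red 272.3532409667969 250.85836791992188 11.036558151245117 [ 0.4264 -0.1345  0.012 ] diam -0.05187296370330552Traceback (most recent call last):
  File "<stdin>", line 8, in <module>
cv2.error: OpenCV(4.12.0) /io/opencv/modules/imgproc/src/shapedescr.cpp:201: error: (-215:Assertion failed) count >= 0 && (depth == CV_32F || depth == CV_32S) in function 'minEnclosingCircle'
```

```bash
python3 - <<'E'
from h import *
im=cv2.imread("pics/top0.png")
d=vision.get_image("top")
crop=im[130:280,130:330]
cv2.imwrite("pics/c1.png",cv2.resize(crop,None,fx=4,fy=4,interpolation=cv2.INTER_CUBIC))
p=ray(d,175,212,.01);print("base",p, "tip at", proj(d,np.array([p[0],p[1],.064])))
for n,u,v in(("green",348,214),("yellow",339,268),("small",248,163),("black",219,177),("bottle",405,170)):print(n,ray(d,u,v,.015))
E
```

```text
base [0.5218029 0.0968029 0.01     ] tip at (np.float64(167.5949434375263), np.float64(210.8248514748831))
green [ 0.5095179  -0.31228191  0.015     ]
yellow [ 0.38499262 -0.28832903  0.015     ]
small [ 0.63470921 -0.08003155  0.015     ]
black [ 0.60281762 -0.01053207  0.015     ]
bottle [ 0.60966068 -0.44674829  0.015     ]
```

View pics/c1.png

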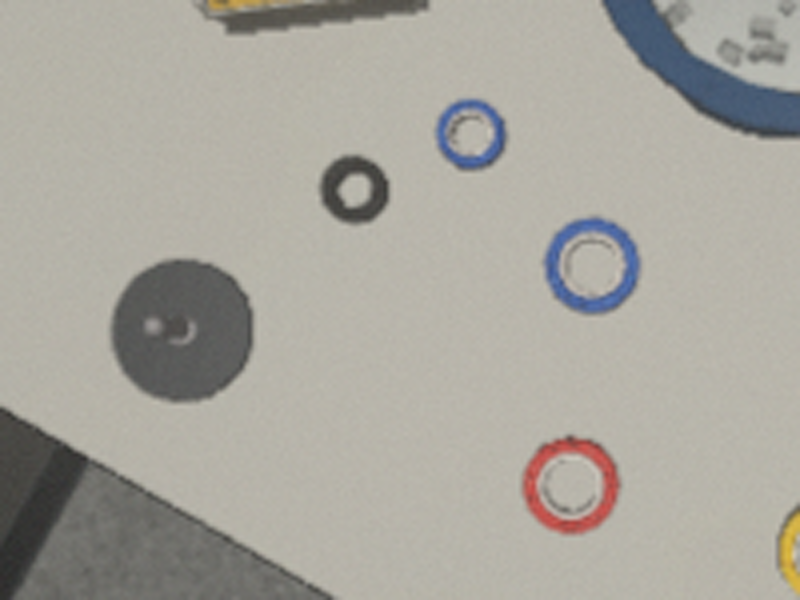

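The enlarged crop puts the base at crop (182,330), i.e. full-image (175,212). The post tip is at crop (152,326), where the projection says it should be. Blue is at crop (592,266) and red at (571,485), and both agree with the measured centres.

Request:
{"op": "drive_tool", "data": {
  "rows": [
    [[0.04, -0.024, 0], 0],
    [[0.04, -0.024, 0], 0],
    [[0.04, -0.024, 0], 0],
    [[0.04, -0.024, 0], 0],
    [[0.04, -0.024, 0], 0],
    [[0.04, -0.024, 0], 0],
    [[0.04, -0.024, 0], 0],
    [[0.04, -0.024, 0], 0],
    [[0.04, -0.024, 0], 0],
    [[0.04, -0.024, 0], 0]
  ],
  "jaw": 0
}}

```text
t: 1.2
tool_pos: [0.5162, -0.2044, 0.3039]
tool_rot: [3.083, 0.602, 0.0]
contact_force: [-0.5, -0.3, -0.3]
opening: 0.0853
grip_force: 0.0
```

Request:
{"op": "drive_tool", "data": {
  "rows": [
    [[0.0295, -0.0187, 0], 0],
    [[0.0295, -0.0187, 0], 0],
    [[0, 0, 0.03], 0],
    [[0, 0, 0.03], 0],
    [[0, 0, 0.03], 0],
    [[0, 0, 0.03], 0],
    [[0, 0, 0], 0],
    [[0, 0, 0], 0]
  ]
}}

```text
t: 2.0
tool_pos: [0.5558, -0.1492, 0.1838]
tool_rot: [-3.083, -0.602, 0.002]
contact_force: [0.5, 0.1, -0.0]
opening: 0.0853
grip_force: 0.0
```

```bash
python3 - <<'E'
from h import *
d=vision.get_image("wrist");im=d["image"];o=ctrl.get_obs();print(o["tool_pos"],o["tool_rot"],ctrl.finger_overhang)
X=np.array([.5559,-.149,.02])
u,v=proj(d,X);print(u,v)
hsv=cv2.cvtColor(im,cv2.COLOR_BGR2HSV);m=cv2.inRange(hsv,(105,120,60),(130,255,255))
n,l,s,c=cv2.connectedComponentsWithStats(m)
for i in range(1,n):
    if s[i,4]>300: x,y,w,h,a=s[i];print(s[i],ray(d,x+w/2,y+h/2,.02))
cv2.circle(im,(int(u),int(v)),3,(0,0,255),-1)
cv2.imwrite("pics/w1.png",im)
E
```

```text
[ 0.55671716 -0.14958773  0.18539789] [3.08238954e+00 6.01996369e-01 2.43944532e-03] 0.0726
275.99465641843494 212.06319878638425
[  481     0    79   271 15895] [ 0.66938953 -0.28204335  0.02      ]
[ 189   30   61   65 1356] [ 0.63566643 -0.07758741  0.02      ]
[240 175  70  41 808] [ 0.56729948 -0.14357968  0.02      ]
```

View pics/w1.png

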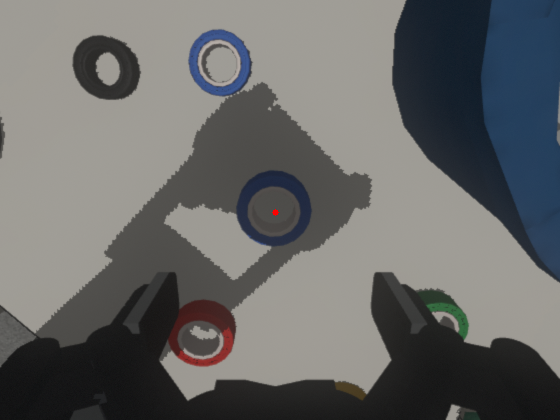

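The wrist view shows the large blue roll centred at (274,208), within about 3 mm of the predicted (276,212) and between the fingers. The small blue roll is at (220,62) and red at (202,333), both clear of the fingers.

Request:
{"op": "drive_tool", "data": {
  "rows": [
    [[0.002, 0, 0.03], 0],
    [[0, 0, 0.03], 0],
    [[0, 0, 0.02], 0],
    [[0, 0, 0.01], 0],
    [[0, 0, 0.01], 0],
    [[0, 0, 0.005], 0],
    [[0, 0, 0], 0],
    [[0, 0, 0], 0]
  ]
}}

```text
t: 2.85
tool_pos: [0.5586, -0.1488, 0.0799]
tool_rot: [3.082, 0.602, 0.002]
contact_force: [-0.2, -0.1, 0.7]
opening: 0.0855
grip_force: 0.0
```

Request:
{"op": "drive_tool", "data": {
  "rows": [
    [[0, 0, 0], 0],
    [[0, 0, 0], 0],
    [[0, 0, 0], 0],
    [[0, 0, 0], 0],
    [[0, 0, 0], 0],
    [[0, 0, 0], 0],
    [[0, 0, 0], 0],
    [[0, 0, 0], 0]
  ],
  "jaw": 1,
  "grip_force": 40
}}

```text
t: 3.65
tool_pos: [0.5586, -0.1488, 0.08]
tool_rot: [3.082, 0.602, 0.002]
contact_force: [1.5, -0.0, 5.6]
opening: 0.0534
grip_force: 42.6
```

Request:
{"op": "drive_tool", "data": {
  "rows": [
    [[0, 0, -0.01], 0],
    [[0, 0, -0.03], 0],
    [[0, 0, -0.03], 0],
    [[0, 0, -0.03], 0],
    [[0, 0, 0], 0],
    [[0, 0, 0], 0],
    [[0, 0, 0], 0]
  ]
}}

```text
t: 4.35
tool_pos: [0.5568, -0.1481, 0.177]
tool_rot: [-3.082, -0.602, 0.004]
contact_force: [0.0, -0.1, -0.9]
opening: 0.0535
grip_force: 42.3
```

```bash
python3 - <<'E'
from h import *
d=vision.get_image("wrist");im=d["image"];o=ctrl.get_obs();print(o["tool_pos"],o["tool_rot"],o["opening"],o["contact_force"])
from scipy.spatial.transform import Rotation as Ro
print(Ro.from_rotvec(o["tool_rot"]).as_matrix().T@(np.array([.5218,.0968,0])-np.array([o["tool_pos"][0],o["tool_pos"][1],0])))
s=vision.get_image("scene")["image"][130:300,80:340]
cv2.imwrite("pics/w2.png",np.hstack([cv2.resize(im,(400,300)),cv2.resize(s,(400,300))]))
E
```

```text
[ 0.5567262  -0.14810201  0.17669013] [-3.08127048 -0.6017863   0.00507255] 0.05288447418536594 [-0.31151976 -0.50171054 -1.43384259]
[ 0.05978717 -0.24004604  0.00047844]
```

View pics/w2.png

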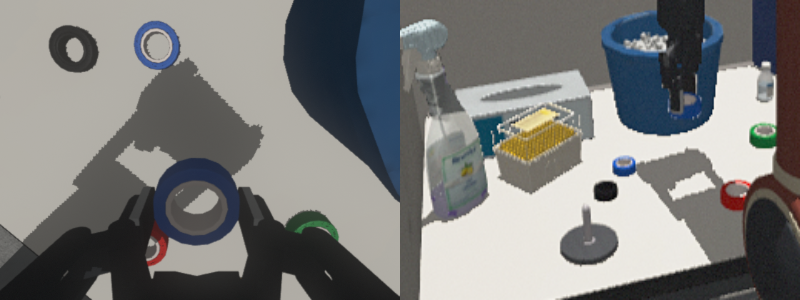

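The roll is held between the pads, centred at about (197,198) in the left half. In the right half the other rolls and the post stand undisturbed.

```bash
python3 - <<'E'
from h import *
from scipy.spatial.transform import Rotation as Ro
d=vision.get_image("wrist");im=d["image"];o=ctrl.get_obs()
M=Ro.from_rotvec(o["tool_rot"]).as_matrix()
hsv=cv2.cvtColor(im,cv2.COLOR_BGR2HSV);m=cv2.inRange(hsv,(105,80,30),(130,255,255));m[:,:190]=0;m[:,370:]=0;m[:200]=0
x,y,w,h=cv2.boundingRect(m);print(x,y,w,h)
for z in(.107,.117):print(z,M.T@(ray(d,x+w/2,y+h/2,z)-o["tool_pos"]))
c=-np.array(d["R"]).T@d["t"];print(M.T@(c-o["tool_pos"]))
E
```

```text
214 221 121 122
0.107 [-0.00229651 -0.00114524  0.06990598]
0.117 [ 0.003631   -0.00112709  0.05989107]
[ 0.07985429 -0.00089367 -0.06889313]
```

Request:
{"op": "drive_tool", "data": {
  "rows": [
    [[0.005, -0.02, 0], 0],
    [[0.007, -0.03, 0], 0],
    [[0.01, -0.04, 0], 0],
    [[0.01, -0.04, 0], 0],
    [[0.01, -0.04, 0], 0],
    [[0.01, -0.04, 0], 0],
    [[0.008, -0.03, 0], 0],
    [[0, 0, 0], 0],
    [[0, 0, 0], 0],
    [[0, 0, 0], 0]
  ]
}}

```text
t: 5.5
tool_pos: [0.5232, 0.0956, 0.1784]
tool_rot: [3.083, 0.601, -0.001]
contact_force: [0.6, 0.1, -0.2]
opening: 0.0533
grip_force: 42.3
```

```bash
python3 - <<'E'
from h import *
d=vision.get_image("wrist");im=d["image"]
for z in(.064,.01):print(z,proj(d,np.array([.5218,.0968,z])))
s=vision.get_image("scene")["image"][150:300,130:280]
t=vision.get_image("top")["image"][150:270,110:230]
cv2.imwrite("pics/w3.png",np.hstack([cv2.resize(im[180:380,180:380],(400,400)),cv2.resize(s,(400,400))]))
E
```

```text
0.064 (np.float64(273.6438300862385), np.float64(240.57036910628722))
0.01 (np.float64(273.92035790856073), np.float64(211.21460875357616))
```

View pics/w3.png

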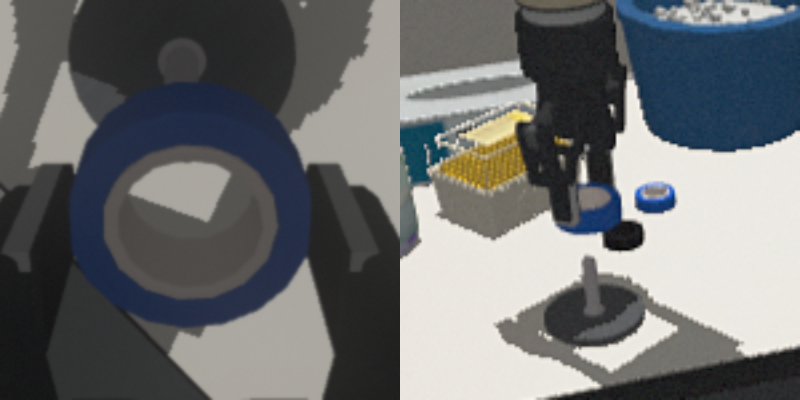

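The wrist crop shows the post foot at full-image (271,210), against a predicted (274,211). The tip is hidden behind the roll, whose bore is at about (275,290), so alignment is within about 3 mm. The scene half shows the roll directly above the post.

Request:
{"op": "drive_tool", "data": {
  "rows": [
    [[-0.001, -0.002, 0.01], 0],
    [[0, 0, 0.015], 0],
    [[0, 0, 0.015], 0],
    [[0, 0, 0.015], 0],
    [[0, 0, 0.015], 0],
    [[0, 0, 0.01], 0],
    [[0, 0, 0.005], 0],
    [[0, 0, 0], 0],
    [[0, 0, 0], 0]
  ]
}}

```text
t: 6.55
tool_pos: [0.522, 0.0979, 0.0943]
tool_rot: [3.083, 0.602, 0.001]
contact_force: [0.9, -0.0, -0.6]
opening: 0.0534
grip_force: 42.3
```

Request:
{"op": "drive_tool", "data": {
  "rows": [
    [[0, 0, 0.002], 0],
    [[0, 0, 0.001], 0],
    [[0, 0, 0], 0],
    [[0, 0, 0], 0]
  ]
}}

```text
t: 6.95
tool_pos: [0.5216, 0.0979, 0.0911]
tool_rot: [3.083, 0.602, 0.001]
contact_force: [1.0, -0.3, 0.1]
opening: 0.0533
grip_force: 42.3
```

Request:
{"op": "drive_tool", "data": {
  "rows": [
    [[0, 0, 0.001], 0],
    [[0, 0, 0.0005], 0],
    [[0, 0, 0], 0]
  ]
}}

```text
t: 7.25
tool_pos: [0.5217, 0.0979, 0.0899]
tool_rot: [3.083, 0.602, 0.0]
contact_force: [-2.2, -0.6, 5.3]
opening: 0.0536
grip_force: 42.8
```

Request:
{"op": "drive_tool", "data": {
  "rows": [
    [[0, 0, 0], 0],
    [[0, 0, 0], 0],
    [[0, 0, 0], 0],
    [[0, 0, 0], 0],
    [[0, 0, 0], 0],
    [[0, 0, -0.01], 0],
    [[0, 0, -0.03], 0],
    [[0, 0, -0.03], 0],
    [[0, 0, -0.03], 0],
    [[0, 0, 0], 0]
  ],
  "jaw": 0
}}

```text
t: 8.25
tool_pos: [0.5245, 0.0981, 0.1958]
tool_rot: [3.082, 0.602, 0.017]
contact_force: [-0.3, -0.9, 0.7]
opening: 0.0853
grip_force: 0.0
```

```bash
python3 - <<'E'
from h import *
from scipy.spatial.transform import Rotation as Ro
o=ctrl.get_obs();print(o["tool_pos"],o["opening"])
M=Ro.from_rotvec(o["tool_rot"]).as_matrix()
print(M.T@(np.array([.4264,-.1345,.08])-o["tool_pos"]))
w=vision.get_image("wrist")["image"]
s=vision.get_image("scene")["image"][150:300,130:280]
cv2.imwrite("pics/w4.png",np.hstack([cv2.resize(w,(400,300)),cv2.resize(s,(400,300))]))
E
```

```text
[0.52445971 0.09805642 0.19577629] 0.08525824305977393
[-0.17954013  0.17813673  0.11460799]
```

View pics/w4.png

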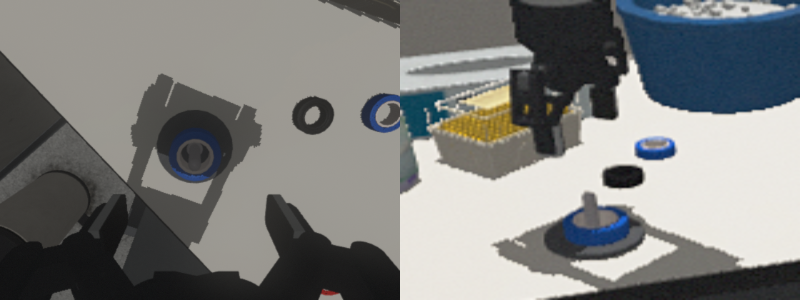

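Both halves show the blue roll lying flat on the base around the post, with the gripper clear.

Request:
{"op": "drive_tool", "data": {
  "rows": [
    [[-0.02, 0.02, 0], 0],
    [[-0.03, 0.03, 0], 0],
    [[-0.03, 0.03, 0], 0],
    [[-0.03, 0.03, 0], 0],
    [[-0.03, 0.03, 0], 0],
    [[-0.025, 0.025, 0], 0],
    [[-0.0135, 0.0135, 0], 0],
    [[0, 0, 0], 0],
    [[0, 0, 0], 0],
    [[0, 0, 0], 0]
  ]
}}

```text
t: 9.35
tool_pos: [0.4232, -0.1338, 0.1887]
tool_rot: [-3.082, -0.603, 0.001]
contact_force: [-0.1, -0.0, 0.2]
opening: 0.0852
grip_force: 0.0
```

```bash
python3 - <<'E'
from h import *
from scipy.spatial.transform import Rotation as Ro
d=vision.get_image("wrist");im=d["image"]
o=ctrl.get_obs();print(o["tool_pos"],o["tool_rot"])
M=Ro.from_rotvec(o["tool_rot"]).as_matrix()
print("top est",M.T@(np.array([.4264,-.1345,.08])-o["tool_pos"]))
hsv=cv2.cvtColor(im,cv2.COLOR_BGR2HSV);m=cv2.inRange(hsv,(0,120,40),(8,255,255))|cv2.inRange(hsv,(172,120,40),(180,255,255))
n,l,s,c=cv2.connectedComponentsWithStats(m)
for i in range(1,n):
    if s[i,4]>200: x,y,w,h,a=s[i];print(s[i],"wrist est",M.T@(ray(d,x+w/2,y+h/2,.015)-o["tool_pos"]))
E
```

```text
[ 0.42340287 -0.13376173  0.18889099] [-3.08201959e+00 -6.04228180e-01  1.07298278e-03]
top est [0.00255062 0.001926   0.10888783]
[ 241  166   72   73 1955] wrist est [0.00429307 0.00065251 0.1738883 ]
```

Request:
{"op": "drive_tool", "data": {
  "rows": [
    [[0.003, 0.001, 0.02], 0],
    [[0, 0, 0.03], 0],
    [[0, 0, 0.025], 0],
    [[0, 0, 0.02], 0],
    [[0, 0, 0.01], 0],
    [[0, 0, 0.004], 0],
    [[0, 0, 0], 0],
    [[0, 0, 0], 0]
  ]
}}

```text
t: 10.2
tool_pos: [0.4273, -0.1347, 0.0815]
tool_rot: [3.082, 0.603, 0.002]
contact_force: [0.0, 0.1, 0.1]
opening: 0.0851
grip_force: 0.0
```

Request:
{"op": "drive_tool", "data": {
  "rows": [
    [[0, 0, 0], 0],
    [[0, 0, 0], 0],
    [[0, 0, 0], 0],
    [[0, 0, 0], 0],
    [[0, 0, 0], 0],
    [[0, 0, 0], 0],
    [[0, 0, 0], 0],
    [[0, 0, 0], 0]
  ],
  "jaw": 1,
  "grip_force": 40
}}

```text
t: 11.0
tool_pos: [0.4272, -0.1349, 0.0819]
tool_rot: [3.082, 0.602, 0.002]
contact_force: [-1.3, 0.9, 7.4]
opening: 0.0535
grip_force: 41.0
```

Request:
{"op": "drive_tool", "data": {
  "rows": [
    [[0, 0, -0.01], 0],
    [[0, 0, -0.03], 0],
    [[0, 0, -0.03], 0],
    [[0, 0, -0.03], 0],
    [[0, 0, -0.01], 0],
    [[0, 0, 0], 0],
    [[0, 0, 0], 0],
    [[0, 0, 0], 0]
  ]
}}

```text
t: 11.8
tool_pos: [0.4255, -0.134, 0.1883]
tool_rot: [-3.081, -0.602, 0.004]
contact_force: [0.4, 0.5, -0.9]
opening: 0.0536
grip_force: 42.3
```

```bash
python3 - <<'E'
from h import *
from scipy.spatial.transform import Rotation as Ro
d=vision.get_image("wrist");im=d["image"];o=ctrl.get_obs();print(o["tool_pos"],o["tool_rot"],o["opening"])
M=Ro.from_rotvec(o["tool_rot"]).as_matrix()
print("to blue place pose",M.T@(np.array([.5217,.0979,.11])-o["tool_pos"]))
hsv=cv2.cvtColor(im,cv2.COLOR_BGR2HSV);m=cv2.inRange(hsv,(0,100,30),(8,255,255))|cv2.inRange(hsv,(172,100,30),(180,255,255));m[:200]=0
print(cv2.boundingRect(m))
E
```

```text
[ 0.42551024 -0.13402219  0.1883438 ] [-3.08109005 -0.60175181  0.00453572] 0.05342839338831488
to blue place pose [ 0.17657171 -0.17846793  0.07842035]
(215, 215, 120, 121)
```

Request:
{"op": "drive_tool", "data": {
  "rows": [
    [[0.02, -0.02, 0], 0],
    [[0.03, -0.03, 0], 0],
    [[0.03, -0.03, 0], 0],
    [[0.03, -0.03, 0], 0],
    [[0.03, -0.03, 0], 0],
    [[0.025, -0.025, 0], 0],
    [[0.011, -0.013, 0], 0],
    [[0, 0, 0], 0],
    [[0, 0, 0], 0],
    [[0, 0, 0], 0]
  ]
}}

```text
t: 12.85
tool_pos: [0.522, 0.0959, 0.1895]
tool_rot: [3.084, 0.601, -0.003]
contact_force: [-0.1, -0.3, 0.6]
opening: 0.0538
grip_force: 42.3
```

```bash
python3 - <<'E'
from h import *
from scipy.spatial.transform import Rotation as Ro
d=vision.get_image("wrist");im=d["image"];o=ctrl.get_obs();print(o["tool_pos"],o["tool_rot"],o["opening"])
M=Ro.from_rotvec(o["tool_rot"]).as_matrix()
print("to place pose",M.T@(np.array([.5217,.0979,.112])-o["tool_pos"]))
s=vision.get_image("scene")["image"][150:300,130:280]
cv2.imwrite("pics/w5.png",np.hstack([cv2.resize(im[150:350,180:380],(400,400)),cv2.resize(s,(400,400))]))
E
```

```text
[0.52210031 0.09572955 0.18983423] [ 3.08356978e+00  6.00379281e-01 -1.67470714e-03] 0.0533539644376926
to place pose [ 0.00052647 -0.00215528  0.0778339 ]
```

View pics/w5.png

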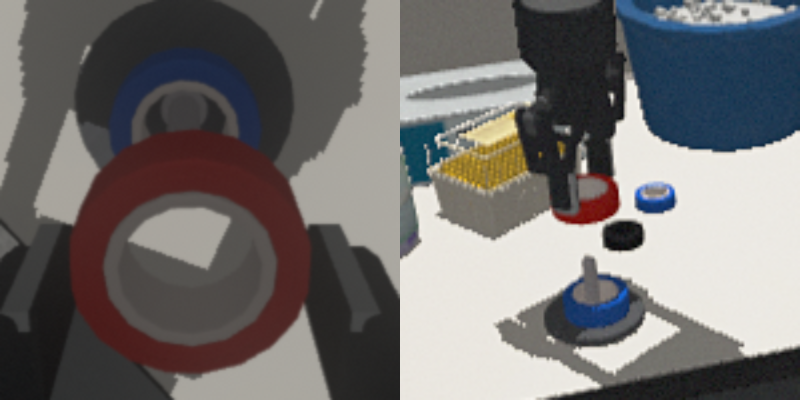

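The red roll is held above the post, with its bore at crop (190,265) and the blue roll and post foot at (185,105). The columns nearly line up and the layout matches the blue placing.

Request:
{"op": "drive_tool", "data": {
  "rows": [
    [[-0.001, -0.002, 0.01], 0],
    [[0, 0, 0.015], 0],
    [[0, 0, 0.015], 0],
    [[0, 0, 0.015], 0],
    [[0, 0, 0.01], 0],
    [[0, 0, 0.006], 0],
    [[0, 0, 0.003], 0],
    [[0, 0, 0], 0],
    [[0, 0, 0], 0]
  ]
}}

```text
t: 13.85
tool_pos: [0.5214, 0.0982, 0.1171]
tool_rot: [3.083, 0.602, 0.002]
contact_force: [0.2, 0.6, 0.1]
opening: 0.0537
grip_force: 42.3
```

Request:
{"op": "drive_tool", "data": {
  "rows": [
    [[0, 0, 0.002], 0],
    [[0, 0, 0.001], 0],
    [[0, 0, 0], 0],
    [[0, 0, 0], 0]
  ]
}}

```text
t: 14.25
tool_pos: [0.5209, 0.0981, 0.1135]
tool_rot: [3.083, 0.602, 0.0]
contact_force: [-0.8, 0.9, -1.0]
opening: 0.0536
grip_force: 42.3
```

Request:
{"op": "drive_tool", "data": {
  "rows": [
    [[0, 0, 0.001], 0],
    [[0, 0, 0.0005], 0],
    [[0, 0, 0], 0],
    [[0, 0, 0], 0]
  ]
}}

```text
t: 14.65
tool_pos: [0.5209, 0.0982, 0.112]
tool_rot: [3.083, 0.602, -0.0]
contact_force: [-0.1, -0.2, 2.1]
opening: 0.0535
grip_force: 42.4
```

Contact is at the expected height, so I'm releasing and retreating.

Request:
{"op": "drive_tool", "data": {
  "rows": [
    [[0, 0, 0], 0],
    [[0, 0, 0], 0],
    [[0, 0, 0], 0],
    [[0, 0, 0], 0],
    [[0, 0, 0], 0],
    [[0, 0, -0.01], 0],
    [[0, 0, -0.03], 0],
    [[0, 0, -0.03], 0],
    [[0, 0, -0.03], 0],
    [[0, 0, 0], 0]
  ],
  "jaw": 0
}}

```text
t: 15.65
tool_pos: [0.5237, 0.0983, 0.2184]
tool_rot: [3.082, 0.602, 0.017]
contact_force: [-0.2, -0.5, 0.8]
opening: 0.0852
grip_force: 0.0
```

```bash
python3 - <<'E'
from h import *
w=vision.get_image("wrist")["image"]
s=vision.get_image("scene")["image"][150:300,130:330]
cv2.imwrite("pics/w6.png",np.hstack([cv2.resize(w,(400,300)),cv2.resize(s,(400,300))]))
E
```

```text
(no output)
```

View pics/w6.png

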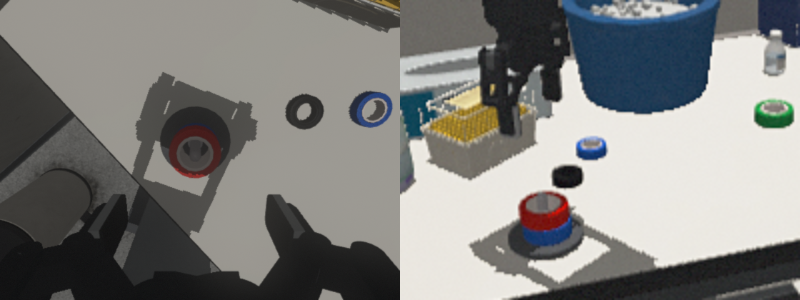

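The red roll lies flat on the blue one around the post. The green roll, bottle and look-alikes are unmoved, and the gripper is clear and open.

```bash
python3 -c "
from station import ctrl
print(ctrl.finish_job())"
```

```text
the job is handed in; nothing more can be done
None
```

The blue roll lies flat on the base with the red roll flat on top of it, both released, and I handed the job in at about 16 s; the green roll, yellow roll and bottle were never touched.

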